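# Pump up the pressure pump until its indicator pin is fully out

### The job

Charge the small white hand pump: press its black knob all the way down and let it spring all the way back up, again and again, until the red indicator pin beside it stands fully out and the whole green band at its foot shows above the brass collar; leave the knob up. Only press the knob: do not touch or pull the pin, and leave the brass weight, timer, petri dish and vial around it alone.

Things in the scene. Friction and masses are not known exactly. Their poses are not given: they have to be found in the camera images.
- pump: White bench hand pump, screwed down, on a base plate 110 (x) x 194 (y) mm. Its body is 78 x 168 mm with a flat top 104 mm above the worktop. Origin: centre of the underside, z up. The black plunger knob stands over (x 0, y -42 mm) of this frame, the pin over (x 0, y +46 mm). A hose barb sticks out 16 mm at the +y end.
- knob_top (a point): Centre of the flat top of the black mushroom knob (58 mm across, flat part 50 mm): 182 mm above the worktop when up, 167 mm fully down. Moves with the knob. Each full stroke (down to the stop, then right up) raises the pin by one 9 mm step, as the knob comes up; a stroke cut short at either end may not raise it. Once the pin is out, more strokes do nothing.
- plunger (a joint): Downward travel of the knob in m: 0 = fully up, 0.015 = fully down on its solid stop. About 4 N starts it and about 7 N takes it to the stop. Released, its spring brings it up by itself in under a second.
- pin: Red upright indicator pin, 10 mm across, loose in its shaft, held by a ratchet, in a brass collar (28 mm across, top 110 mm above the worktop). Origin: centre of the pin's top end: 116 mm above the worktop when fully in, 161 mm when fully out; then an 8 mm green band at its foot stands clear of the collar. It starts 0 to 23 mm out, so 3 to 5 full strokes; it sinks 3 mm while the knob is down.
- weight: Bystander: brass calibration weight with a round knob, 22 mm across, 34 mm high, loose, standing. Origin: centre of its underside.
- timer: Bystander: flat white bench timer with three keys, 62 x 66 x 19 mm, loose. Origin: centre of its underside.
- petri: Bystander: small clear petri dish with lid, 63 mm across, 15 mm high, loose. Origin: centre of its underside.
- vial: Bystander: glass sample vial with blue cap, 21 mm across, 52 mm high, loose, standing. Origin: centre of its underside.
There are look-alikes about, which are no part of the job. Leave any blue or orange look-alike of the pump alone.

How it is judged:
By the outcome, as a careful person would: the job done as asked, in the order asked, and still so for the second after the job is handed in, with the robot touching nothing.
It also fails if it takes over 42 s, if anything falls off the work surface, if the arm or the gripper's body presses on something with over 40 N, if the wrist force passes 120 N, or if a joint passes its speed limit or range.

### The arm

A 6-joint arm with a two-finger parallel gripper is mounted at the origin on a cart in front of the work surface, level with it; the furniture and walls round the work are solid. World frame = base frame: x ahead of the robot, y to its left, z up, the work surface at z = 0. Lengths are in m, angles in rad, forces in N, time in s.
With the tool pointing down it reaches from about 0.425 to 0.95 m from the base axis. Payload 3.5 kg.
Tool frame: the origin (TCP) lies on the centre line of the jaws, within the pads' length; the fingertips stand tip_extent ahead of it and the grasp point (between the pads) lies 2 mm behind it (tip_extent is the distance from the TCP to the fingertips, in m); z points along the fingers, y is the direction in which the jaws open and shut (so a half turn about z gives the same grasp; the last joint's range is limited). The gripper opens to 85 mm and grips with 20 to 120 N. Pads are 22 mm wide; open, the fingers measure 114 mm over their backs; the gripper's body (76 mm by 85 mm) begins 54 mm behind the grasp point. The pads swing forward as they close: fully open they stand 13 mm farther back than shut.
Start: joints at [-1.358, 0.286, 1.577, -0, 1.279, -0.15], TCP at [0.24, -0.631, 0.248] pointing down, gripper open.
Joint ranges: [-2.77, 2.77], [-0.9, 2.22], [0.21, 2.48], [-1.53, 4.67], [0.24, 2.81], [-2.84, 2.84]. Speed limits (rad/s): [2.79, 2.79, 3.14, 3.14, 3.14, 3.14].

### API

Orientations are given as a unit quaternion [x, y, z, w].
In Python, from plant import * gives the robot as it stands.
- The arm moves only by the shell command python3 -m crank 'ROWS' [FORCE]. ROWS is JSON, a list of rows, each a list of 7 numbers: the gripper's target within -1 to 1 (shut at 1, half-way at 0, fully open at -1), then the shift along the tool's x, y, z in cm, then the turn, a rotation vector about the tool's x, y, z in degrees. In form: [[fingers, tx, ty, tz, wx, wy, wz], ...]. A call has 1 to 5 rows; each row shifts and turns the commanded pose from where the row before left it, along the tool's axes as they then stand; what a row does not reach is not made up. A row lasts 1/10 s, in which the tool goes at most 50 mm and 8.59 degrees, less where a joint would pass 70% of its speed; a pose out of reach is approached as far as the arm can. A call is refused whole if a number of a shift passes 5 or a number of a turn 8.59, either way. A call with a gripper value outside its range is refused whole. The fingers move at their own pace and stop on an object; FORCE is the grip in N (left out, the last holds). Time passes only in rows, so rows that do not move let the fingers close. It gives the time, the measured TCP pose, the force and the opening at its end, in the units of the state.
- get_state(): the state, without advancing time (a new reading comes with each control period).
- read_camera(name): name is "scene" or "side" or "wrist"; returns a dict with "color" (480x640x3 uint8, red, green, blue), "vfov" (degrees; the focal length in pixels is half the picture's height over the tangent of half this angle, whatever the lens; pixels are square), "cx", "cy" (the principal point, pixels), "cam_to_world" (4x4, takes a point from camera to world coordinates). Camera axes: x right, y up, looking along -z (the intrinsics and any distortion apply to the point x, -y, -z); pixel columns grow to the right and rows downward; lengths in m; the calibration is good to about 2 mm. A picture is of the moment at which its call begins. There is no depth.
- sign_off(): hands the job in, once; it reports no verdict.
Trained networks look in the newest picture that a camera, given by its name, has taken for a name from the list of things; names that differ only in an ending like _2 or _b are one class to them, and where a whole thing is asked for, a point or a joint stands for the part that bears it (a point fixed in the world has none). Each returns a list of dicts, best first, with "p" (0 to 1); they miss things now and then, are a little off and sometimes report something else, mostly with a low value. They report only what shows in the picture. A call takes as long as a camera call. They do not tell look-alikes from the thing itself.
- trace(thing, camera): "pixels" (480x640 bool, what is visible of it) and "location" ([column, row] in pixels, amid what is visible of it).
- place_of(thing, camera): "location" ([column, row] in pixels: a listed point, or the origin of a listed thing).
The state is a dict: "time": time; "qpos": joint angles; "dq": joint speeds; "joint_efforts": joint torques, N m; "eef_pos": TCP position; "tcp_rot": TCP orientation; "contact_force": force on the tool from outside, world axes, zero at the start; "wrist_torque": the same for the moment, N m; "opening": opening from 0.0 (shut) to 1.0 (fully open).
Only numpy, scipy, OpenCV 4.12 (cv2) and the standard library are available. Lean on these libraries where they do the work, as an engineer would, in place of code of your own. Each camera call takes 0.05 s, during which the arm holds its last target.

## Working session

There is one attempt and no reset: what is moved stays moved. The work goes in short steps, Python scripts to look and compute and a shell command to move; the robot and the scene stay as the last step left them, time stands still between calls to the robot, and variables do not carry over. Pictures are saved under pics/ and viewed, and the job is handed in when it is done.

```bash
ls; mkdir -p pics; cat > h.py <<'E'
from plant import *
import numpy as np, cv2
def snap(n,f):
    r=read_camera(n); cv2.imwrite('pics/'+f,r['color'][:,:,::-1]); return r
def ray(r,px):
    f=240/np.tan(np.radians(r['vfov'])/2)
    d=np.array([(px[0]-r['cx'])/f,-(px[1]-r['cy'])/f,-1.]); M=np.array(r['cam_to_world'])
    return M[:3,3],M[:3,:3]@d
def atz(r,px,z):
    o,d=ray(r,px); return o+d*(z-o[2])/d[2]
E
python3 - <<'E'
from h import *
print(get_state())
for n in ['scene','side','wrist']:
    r=snap(n,n+'0.png')
    print(n,{k:v for k,v in r.items() if k!='color'})
    for t,z in [('knob_top',.182),('pin',.13),('pump',0)]:
        for q in place_of(t,n): print(t,q['p'],q['location'],atz(r,q['location'],z).round(3))
E
```

```text
pics
{'time': 0.0, 'qpos': array([-1.35799485e+00,  2.87182160e-01,  1.57818308e+00, -1.06884268e-05,
        1.27861640e+00, -1.50006018e-01]), 'dq': array([-0.00200536, -0.00035157, -0.00119088, -0.00071173, -0.00010213,
        0.00109012]), 'joint_efforts': array([-1.14526483e-03, -4.05981266e+01, -2.92628396e+01, -2.52495256e-04,
        5.80523410e-03, -6.43349480e-06]), 'eef_pos': array([ 0.23944609, -0.63043528,  0.24693285]), 'tcp_rot': array([ 9.83590431e-01,  1.80411854e-01, -4.26116304e-05, -1.19374600e-03]), 'contact_force': array([-0.09793186,  0.23348618, -0.31746543]), 'wrist_torque': array([ 0.01895133, -0.02634072,  0.02860571]), 'opening': 0.995123910820691}
scene {'vfov': 45.21322367498212, 'cx': 320.91214742440866, 'cy': 236.83966065708128, 'cam_to_world': array([[-0.79433091,  0.34991512, -0.49658615, -0.10928154],
       [-0.60710657, -0.48611496,  0.62858083,  0.60222695],
       [-0.02144802,  0.8007819 ,  0.59857191,  0.90032558],
       [ 0.        ,  0.        ,  0.        ,  1.        ]])}
knob_top 0.75 [312.5, 237.3] [ 0.5   -0.141  0.182]
knob_top 0.7 [
[... 516 characters left out ...]
974,  0.83070787,  0.55645412,  0.74057794],
       [ 0.        ,  0.        ,  0.        ,  1.        ]])}
knob_top 0.91 [337.6, 270.5] [ 0.463 -0.396  0.182]
knob_top 0.57 [424.8, 366.4] [ 0.448 -0.67   0.182]
pump 0.84 [318.2, 329.9] [ 0.442 -0.359 -0.   ]
pump 0.7 [394.5, 424.0] [ 0.44  -0.635  0.   ]
wrist {'vfov': 71.57073952717134, 'cx': 317.4264845145449, 'cy': 237.63066430958813, 'cam_to_world': array([[ 0.35447264,  0.90172264,  0.24747814,  0.30107445],
       [-0.93506561,  0.34217375,  0.09257124, -0.60788743],
       [-0.00120694, -0.26422227,  0.96446106,  0.37428773],
       [ 0.        ,  0.        ,  0.        ,  1.        ]])}
pump 0.77 [387.6, 26.6] [ 0.433 -0.632  0.   ]
```

View pics/scene0.png

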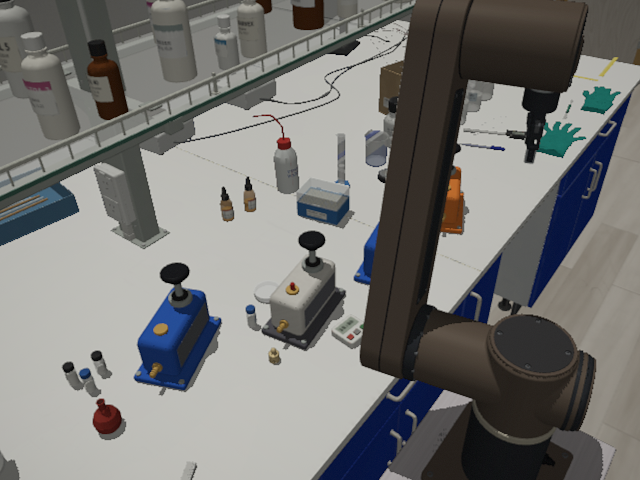

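View pics/side0.png

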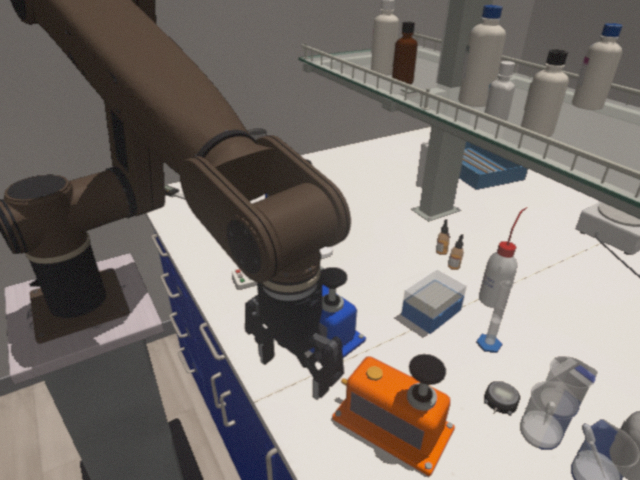

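View pics/wrist0.png

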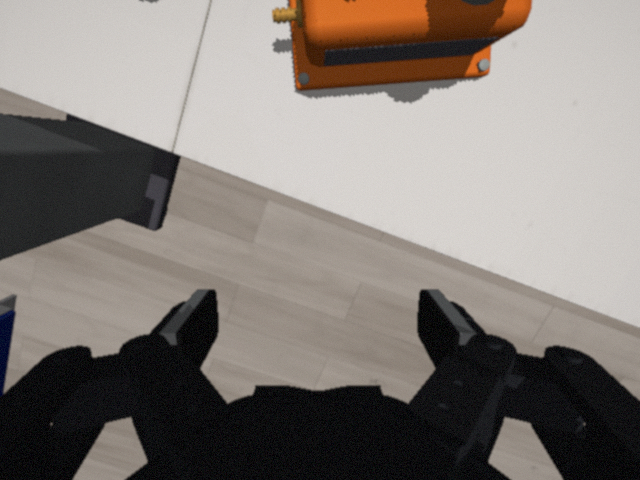

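```bash
python3 - <<'E'
import plant; print([ (k,getattr(plant,k)) for k in dir(plant) if not k.startswith('_')])
from h import *
r=read_camera('scene')
c=r['color']
crop=cv2.resize(c[220:350,240:370],None,fx=4.5,fy=4.5,interpolation=cv2.INTER_CUBIC)
cv2.imwrite('pics/crop1.png',crop[:,:,::-1])
for t,z in [('knob_top',.182),('pump',0.05),('pin',.12)]:
  for q in trace(t,'scene'):
    ys,xs=np.nonzero(q['pixels']); print(t,q['p'],q['location'],xs.min(),xs.max(),ys.min(),ys.max(),atz(r,q['location'],z).round(3))
E
```

```text
[('Unreachable', <class 'plant.Unreachable'>), ('get_state', <function make.<locals>.<lambda> at 0x7fe90e6145e0>), ('place_of', <function make.<locals>.keyed.<locals>.call at 0x7fe90e6149a0>), ('read_camera', <function make.<locals>.drawn_camera at 0x7fe90e6140e0>), ('sign_off', <function connect.<locals>.done at 0x7fe90e587740>), ('tip_extent', 0.017), ('trace', <function make.<locals>.keyed.<locals>.call at 0x7fe90e6147c0>)]
knob_top 0.81 [313.4, 239.7] 298 324 230 261 [ 0.493 -0.135  0.182]
knob_top 0.76 [175.8, 274.0] 159 188 263 295 [0.642 0.107 0.182]
knob_top 0.45 [460.5, 147.7] 455 460 144 151 [ 0.427 -0.671  0.182]
pump 0.91 [455.4, 202.1] 440 462 143 232 [ 0.4   -0.622  0.05 ]
pump 0.88 [304.0, 299.3] 261 344 230 349 [ 0.489 -0.091  0.05 ]
pump 0.72 [368.8, 259.5] 353 377 225 283 [ 0.452 -0.286  0.05 ]
pump 0.56 [175.6, 336.4] 133 220 262 389 [0.631 0.147 0.05 ]
pin 0.18 [350.0, 332.8] 332 361 316 347 [ 0.315 -0.013  0.12 ]
```

View pics/crop1.png

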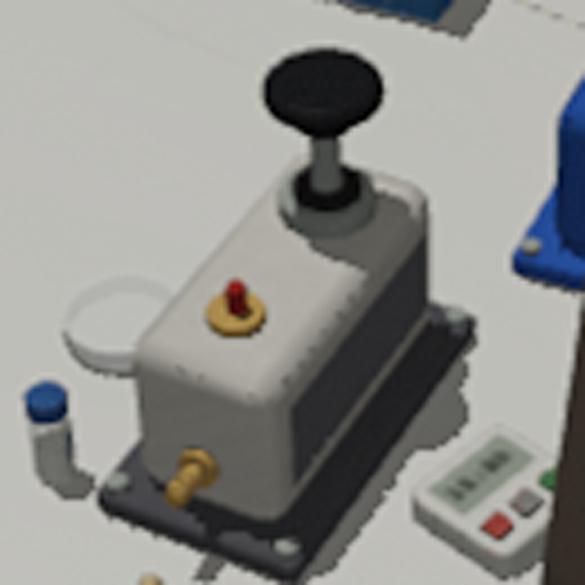

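Candidates by scene pixel: white pump knob (312,238), blue pump knob (173,269), second blue pump (about 375,175; side view 337,270), orange pump (449,146). The crop shows the one at (312,238) has a white body, a red pin in a brass collar at (292,285) and a knob that is up, so that's my target. Knob top is about (0.498, -0.139, 0.182).

```bash
python3 -m crank '[[1,0,0,-3,0,0,0],[1,3,-2.6,0,0,0,0],[1,3,-2.6,0,0,0,0],[1,3,-2.6,0,0,0,0],[1,3,-2.6,0,0,0,0]]' 60
```

```text
time: 1.3
eef_pos: [0.3153, -0.4899, 0.2785]
tcp_rot: [0.984, 0.18, 0.0, 0.0]
contact_force: [0.5, 1.3, -0.1]
opening: 0.142
```

```bash
python3 -m crank '[[1,3,-2.6,0,0,0,0],[1,3,-2.6,0,0,0,0],[1,3,-2.6,0,0,0,0],[1,3,-2.6,0,0,0,0],[1,3,-2.6,0,0,0,0]]'
python3 -m crank '[[1,2,-1.8,0,0,0,0],[1,2,-1.8,0,0,0,0],[1,1,-1,0,0,0,0],[1,0,0,0,0,0,0]]'
python3 - <<'E'
from h import *
s=get_state();print(s['eef_pos'],s['opening'])
for n in ['scene','side','wrist']:
    r=snap(n,n+'1.png')
    for t,z in [('knob_top',.182),('pin',.13)]:
        for q in place_of(t,n): print(n,t,q['p'],q['location'],atz(r,q['location'],z).round(3))
E
```

```text
time: 1.8
eef_pos: [0.4095, -0.315, 0.2786]
tcp_rot: [0.984, 0.18, 0.0, 0.0]
contact_force: [0.4, -0.6, -0.0]
opening: -0.002
time: 2.2
eef_pos: [0.4398, -0.2546, 0.2785]
tcp_rot: [0.983, 0.182, 0.0, 0.0]
contact_force: [1.1, -0.2, -0.1]
opening: -0.005
[ 0.43982305 -0.25459654  0.27850398] -0.004591011792356917
scene knob_top 0.62 [286.7, 286.1] [0.445 0.008 0.182]
scene knob_top 0.59 [311.6, 235.4] [ 0.506 -0.145  0.182]
scene pin 0.51 [290.8, 283.0] [ 0.485 -0.047  0.13 ]
side knob_top 0.97 [335.8, 273.7] [ 0.454 -0.403  0.182]
side knob_top 0.85 [426.2, 363.6] [ 0.454 -0.667  0.182]
side knob_top 0.74 [295.5, 209.9] [ 0.504 -0.143  0.182]
side pin 0.48 [276.9, 217.7] [ 0.486 -0.074  0.13 ]
wrist knob_top 0.87 [503.3, 301.8] [ 0.446 -0.399  0.182]
wrist knob_top 0.79 [177.5, 95.9] [ 0.498 -0.142  0.182]
wrist pin 0.62 [94.7, 82.5] [ 0.485 -0.059  0.13 ]
wrist pin 0.51 [180.1, 92.9] [ 0.5   -0.121  0.13 ]
```

View pics/scene1.png

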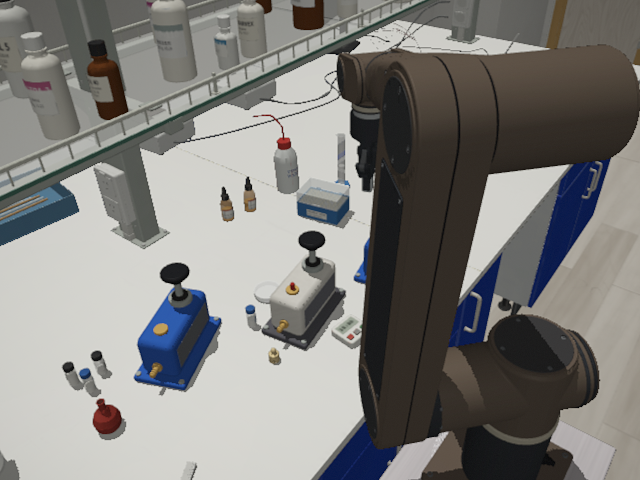

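View pics/wrist1.png

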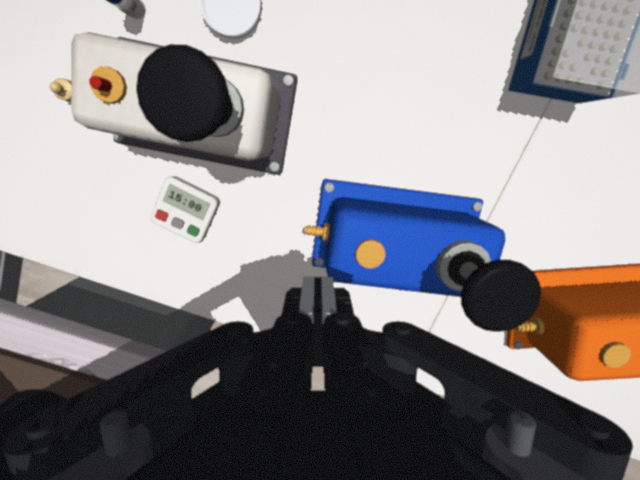

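View pics/side1.png

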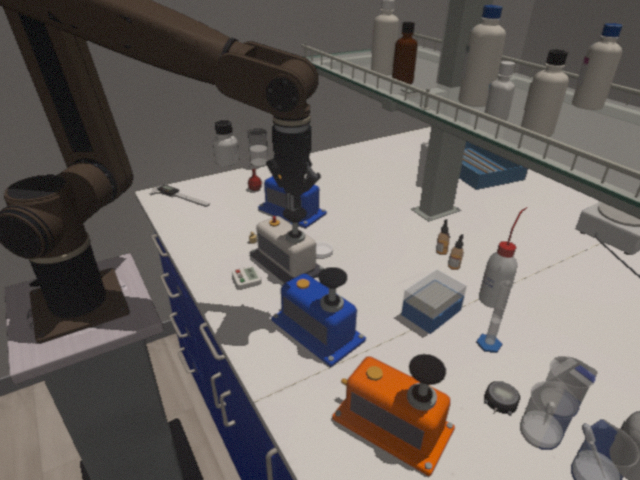

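Scene, side and wrist views agree on a knob top of about (0.501, -0.142), with the pin near (0.485, -0.055). The wrist view shows the knob at (183,92) and the pin at (97,83).

```bash
python3 -m crank '[[1,2.4,-2.1,0,0,0,0],[1,2.4,-2.1,0,0,0,0],[1,2.4,-2.1,0,0,0,0],[1,2.4,-2.1,0,0,0,0],[1,0,0,0,0,0,0]]'
python3 -m crank '[[1,0,0,0,0,0,0]]'
```

```text
time: 3.15
eef_pos: [0.5003, -0.1408, 0.2783]
tcp_rot: [0.983, 0.182, 0.0, -0.0]
contact_force: [0.2, -0.4, -0.2]
opening: 0.003
time: 3.25
eef_pos: [0.4994, -0.143, 0.2783]
tcp_rot: [0.983, 0.181, -0.0, 0.0]
contact_force: [0.2, -0.8, 0.1]
opening: -0.001
```

```bash
python3 -m crank '[[1,0,0,3,0,0,0],[1,0,0,2,0,0,0],[1,0,0,2,0,0,0],[1,0,0,0,0,0,0],[1,0,0,0,0,0,0]]'
python3 - <<'E'
from h import *
for n in ['side','wrist','scene']:
    r=snap(n,n+'2.png')
    if n!='wrist': 
        a=(200,280,230,330) if n=='scene' else (150,250,290,370)
c=cv2.imread('pics/side2.png')[150:290,220:370];d=cv2.imread('pics/scene2.png')[190:330,230:380];w=cv2.imread('pics/wrist2.png')
cv2.imwrite('pics/c2.png',np.hstack([cv2.resize(c,(400,373)),cv2.resize(d,(400,373))]))
E
```

```text
time: 3.75
eef_pos: [0.499, -0.144, 0.2085]
tcp_rot: [0.984, 0.18, -0.0, -0.0]
contact_force: [0.7, 0.2, 0.6]
opening: 0.002
```

View pics/c2.png

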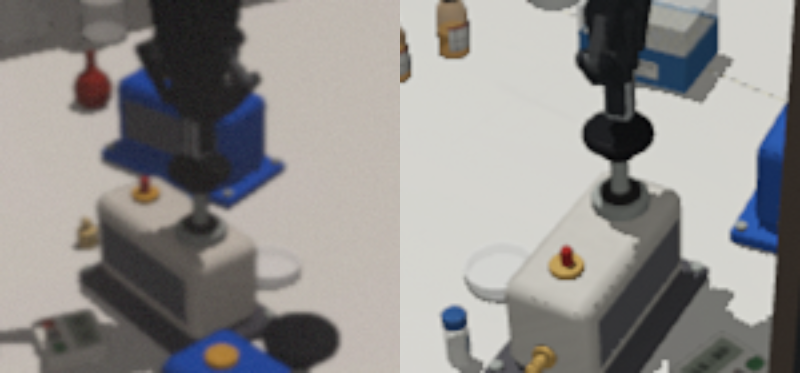

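View pics/wrist2.png

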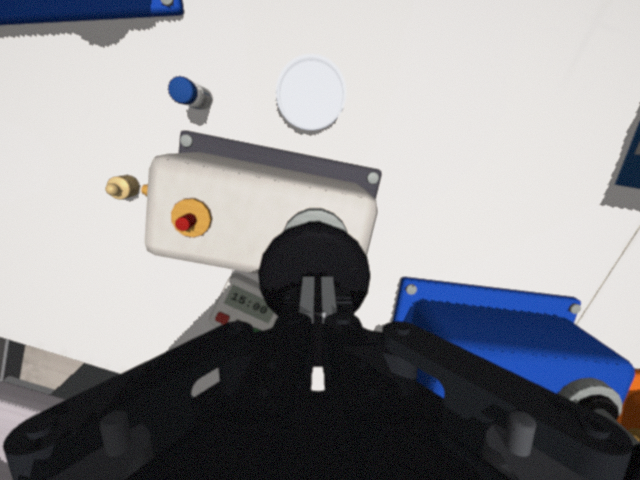

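The fingertips sit centrally over the knob, about 9 mm above it. First stroke, slowly, reading the force.

```bash
python3 -m crank '[[1,0,0,1,0,0,0],[1,0,0,0.8,0,0,0],[1,0,0,0.5,0,0,0],[1,0,0,0.2,0,0,0],[1,0,0,0,0,0,0]]'
```

```text
time: 4.4
eef_pos: [0.5003, -0.1437, 0.1843]
tcp_rot: [0.984, 0.18, 0.001, 0.001]
contact_force: [2.7, -1.1, 5.8]
opening: 0.0
```

```bash
python3 -m crank '[[1,0,0,0.2,0,0,0],[1,0,0,0,0,0,0]]'; python3 -m crank '[[1,0,0,0.2,0,0,0],[1,0,0,0,0,0,0]]'
```

```text
time: 4.6
eef_pos: [0.5004, -0.1437, 0.184]
tcp_rot: [0.984, 0.181, 0.001, 0.001]
contact_force: [-1.5, -0.1, 10.9]
opening: -0.004
time: 4.8
eef_pos: [0.5004, -0.1438, 0.1839]
tcp_rot: [0.984, 0.181, 0.001, 0.001]
contact_force: [-5.0, 1.4, 19.0]
opening: 0.0
```

It stalled at z 0.184 with the force climbing to 19 N: that's the stop. Release and wait.

```bash
python3 -m crank '[[1,0,0,-0.9,0,0,0],[1,0,0,-1,0,0,0],[1,0,0,-1,0,0,0],[1,0,0,0,0,0,0],[1,0,0,0,0,0,0]]'; python3 -m crank '[[1,0,0,0,0,0,0],[1,0,0,0,0,0,0],[1,0,0,0,0,0,0],[1,0,0,0,0,0,0],[1,0,0,0,0,0,0]]'
cat > look.py <<'E'
from h import *
import sys
k=sys.argv[1]
for n in ['side','scene']:
    r=snap(n,n+k+'.png')
    for t in ['pin','knob_top']:
        for q in place_of(t,n): print(n,t,q['p'],q['location'])
c=cv2.imread(f'pics/side{k}.png')[150:290,220:370];d=cv2.imread(f'pics/scene{k}.png')[210:310,260:367]
cv2.imwrite(f'pics/c{k}.png',np.hstack([cv2.resize(c,(400,373)),cv2.resize(d,(400,373))]))
E
python3 look.py 3
```

```text
time: 5.3
eef_pos: [0.4986, -0.1427, 0.2074]
tcp_rot: [0.984, 0.18, -0.001, -0.001]
contact_force: [-0.3, -0.4, -0.1]
opening: -0.007
time: 5.8
eef_pos: [0.4993, -0.1431, 0.2082]
tcp_rot: [0.984, 0.18, -0.0, -0.0]
contact_force: [-0.4, -0.6, 0.0]
opening: 0.001
side pin 0.45 [276.6, 211.6]
side knob_top 0.86 [426.2, 365.5]
side knob_top 0.8 [294.2, 206.5]
side knob_top 0.72 [333.2, 273.9]
side knob_top 0.41 [301.2, 162.3]
scene pin 0.64 [290.7, 281.1]
scene knob_top 0.86 [310.6, 235.5]
scene knob_top 0.73 [173.8, 272.5]
scene knob_top 0.58 [289.8, 281.4]
```

View pics/c3.png

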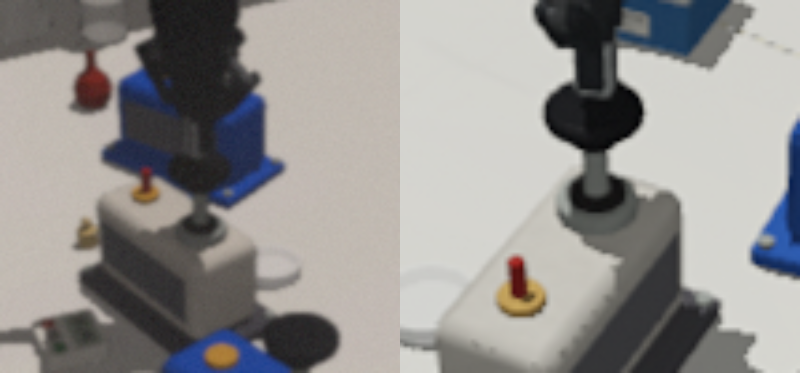

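The pin has risen one step (scene crop 515,262) and the knob is fully up again. Next stroke.

```bash
python3 -m crank '[[1,0,0,1,0,0,0],[1,0,0,0.9,0,0,0],[1,0,0,0.6,0,0,0],[1,0,0,0.4,0,0,0],[1,0,0,0,0,0,0]]';python3 -m crank '[[1,0,0,0,0,0,0],[1,0,0,0,0,0,0]]'; python3 -m crank '[[1,0,0,-0.9,0,0,0],[1,0,0,-1,0,0,0],[1,0,0,-1,0,0,0],[1,0,0,0,0,0,0],[1,0,0,0,0,0,0]]'; python3 -m crank '[[1,0,0,0,0,0,0],[1,0,0,0,0,0,0],[1,0,0,0,0,0,0],[1,0,0,0,0,0,0],[1,0,0,0,0,0,0]]'
python3 look.py 4
```

```text
time: 6.6
eef_pos: [0.5003, -0.1436, 0.1839]
tcp_rot: [0.984, 0.181, 0.0, 0.001]
contact_force: [-6.8, 2.3, 21.2]
opening: -0.002
time: 6.8
eef_pos: [0.5003, -0.1436, 0.1839]
tcp_rot: [0.984, 0.181, 0.001, 0.001]
contact_force: [-6.7, 2.4, 21.3]
opening: 0.001
time: 7.3
eef_pos: [0.4987, -0.1428, 0.2075]
tcp_rot: [0.984, 0.18, -0.001, -0.001]
contact_force: [0.3, 0.3, -0.3]
opening: -0.0
time: 7.8
eef_pos: [0.4993, -0.1431, 0.2082]
tcp_rot: [0.984, 0.18, -0.0, -0.0]
contact_force: [-0.4, 0.0, 0.7]
opening: 0.001
side pin 0.63 [276.6, 208.1]
side knob_top 0.9 [335.5, 272.6]
side knob_top 0.75 [426.6, 366.8]
side knob_top 0.66 [292.9, 209.2]
side knob_top 0.4 [300.3, 160.5]
scene pin 0.57 [288.8, 278.7]
scene knob_top 0.95 [313.0, 233.0]
scene knob_top 0.69 [174.3, 271.3]
```

View pics/c4.png

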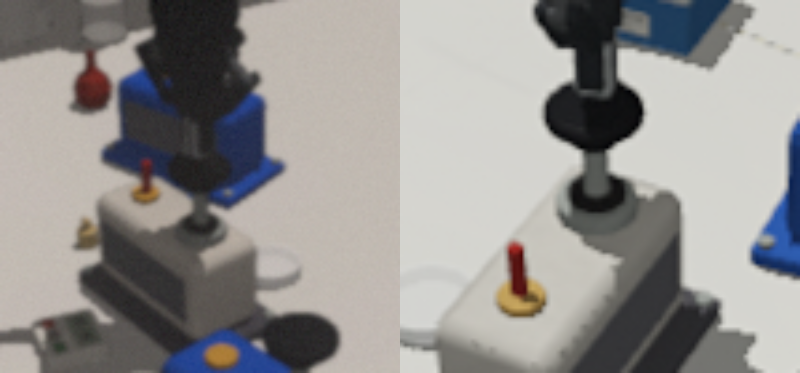

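Another step up (pin top at 515,247), with no green showing yet. Stroke 3.

```bash
python3 -m crank '[[1,0,0,1,0,0,0],[1,0,0,0.9,0,0,0],[1,0,0,0.6,0,0,0],[1,0,0,0.4,0,0,0],[1,0,0,0,0,0,0]]';python3 -m crank '[[1,0,0,0,0,0,0],[1,0,0,0,0,0,0]]'; python3 -m crank '[[1,0,0,-0.9,0,0,0],[1,0,0,-1,0,0,0],[1,0,0,-1,0,0,0],[1,0,0,0,0,0,0],[1,0,0,0,0,0,0]]'; python3 -m crank '[[1,0,0,0,0,0,0],[1,0,0,0,0,0,0],[1,0,0,0,0,0,0],[1,0,0,0,0,0,0],[1,0,0,0,0,0,0]]'
python3 look.py 5
```

```text
time: 8.6
eef_pos: [0.5003, -0.1436, 0.1839]
tcp_rot: [0.984, 0.181, 0.0, 0.001]
contact_force: [-6.9, 2.6, 21.0]
opening: -0.0
time: 8.8
eef_pos: [0.5003, -0.1436, 0.1839]
tcp_rot: [0.984, 0.181, 0.001, 0.001]
contact_force: [-6.5, 2.7, 20.7]
opening: 0.002
time: 9.3
eef_pos: [0.4987, -0.1428, 0.2075]
tcp_rot: [0.984, 0.18, -0.001, -0.001]
contact_force: [0.7, -1.2, -0.1]
opening: 0.003
time: 9.8
eef_pos: [0.4993, -0.1431, 0.2082]
tcp_rot: [0.984, 0.18, -0.0, -0.0]
contact_force: [0.8, 0.4, -0.1]
opening: 0.0
side pin 0.72 [246.2, 279.1]
side pin 0.37 [277.5, 205.6]
side knob_top 0.81 [334.0, 271.4]
side knob_top 0.8 [426.6, 366.2]
side knob_top 0.55 [293.9, 207.2]
side knob_top 0.36 [300.9, 161.9]
scene pin 0.64 [287.3, 273.2]
scene pin 0.5 [276.7, 360.7]
scene knob_top 0.83 [311.5, 237.5]
scene knob_top 0.76 [173.6, 270.0]
```

View pics/c5.png

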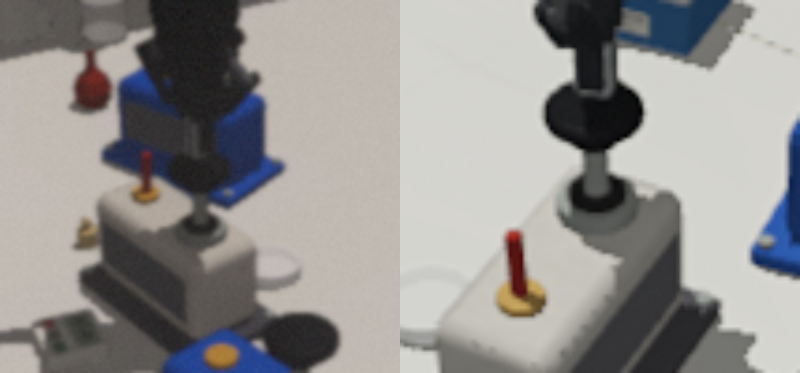

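The pin top is at 232 in the crop, about 12 mm short. Stroke 4.

```bash
python3 -m crank '[[1,0,0,1,0,0,0],[1,0,0,0.9,0,0,0],[1,0,0,0.6,0,0,0],[1,0,0,0.4,0,0,0],[1,0,0,0,0,0,0]]';python3 -m crank '[[1,0,0,0,0,0,0],[1,0,0,0,0,0,0]]'; python3 -m crank '[[1,0,0,-0.9,0,0,0],[1,0,0,-1,0,0,0],[1,0,0,-1,0,0,0],[1,0,0,0,0,0,0],[1,0,0,0,0,0,0]]'; python3 -m crank '[[1,0,0,0,0,0,0],[1,0,0,0,0,0,0],[1,0,0,0,0,0,0],[1,0,0,0,0,0,0],[1,0,0,0,0,0,0]]'
python3 look.py 6
```

```text
time: 10.6
eef_pos: [0.5004, -0.1436, 0.1839]
tcp_rot: [0.984, 0.181, 0.0, 0.001]
contact_force: [-6.6, 2.9, 20.6]
opening: -0.002
time: 10.8
eef_pos: [0.5003, -0.1436, 0.1839]
tcp_rot: [0.984, 0.181, 0.001, 0.001]
contact_force: [-6.7, 3.4, 20.4]
opening: 0.002
time: 11.3
eef_pos: [0.4987, -0.1428, 0.2074]
tcp_rot: [0.984, 0.18, -0.001, -0.001]
contact_force: [-0.1, -0.8, 0.4]
opening: 0.0
time: 11.8
eef_pos: [0.4993, -0.1431, 0.2082]
tcp_rot: [0.984, 0.18, -0.0, -0.0]
contact_force: [-1.1, -0.3, 0.0]
opening: -0.001
side pin 0.66 [252.3, 240.6]
side pin 0.42 [276.6, 201.7]
side knob_top 0.97 [423.4, 365.7]
side knob_top 0.8 [337.5, 273.6]
side knob_top 0.75 [293.8, 206.8]
side knob_top 0.73 [252.8, 243.7]
side knob_top 0.6 [300.1, 159.5]
scene pin 0.42 [286.0, 274.6]
scene knob_top 0.86 [311.9, 233.2]
scene knob_top 0.66 [170.6, 272.6]
```

View pics/c6.png

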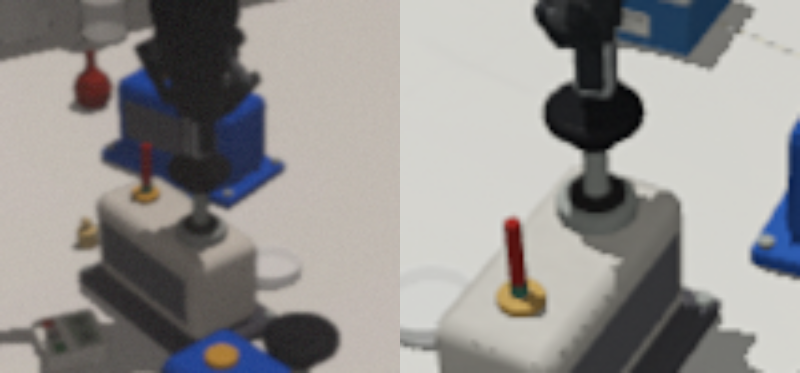

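Green is beginning to show at the foot (crop 518,291), but only part of the band. Stroke 5.

```bash
python3 -m crank '[[1,0,0,1,0,0,0],[1,0,0,0.9,0,0,0],[1,0,0,0.6,0,0,0],[1,0,0,0.4,0,0,0],[1,0,0,0,0,0,0]]';python3 -m crank '[[1,0,0,0,0,0,0],[1,0,0,0,0,0,0]]'; python3 -m crank '[[1,0,0,-0.9,0,0,0],[1,0,0,-1,0,0,0],[1,0,0,-1,0,0,0],[1,0,0,0,0,0,0],[1,0,0,0,0,0,0]]'; python3 -m crank '[[1,0,0,0,0,0,0],[1,0,0,0,0,0,0],[1,0,0,0,0,0,0],[1,0,0,0,0,0,0],[1,0,0,0,0,0,0]]'
python3 look.py 7
```

```text
time: 12.6
eef_pos: [0.5003, -0.1436, 0.1839]
tcp_rot: [0.984, 0.181, 0.0, 0.001]
contact_force: [-7.1, 2.4, 20.7]
opening: -0.003
time: 12.8
eef_pos: [0.5003, -0.1436, 0.1839]
tcp_rot: [0.984, 0.181, 0.001, 0.001]
contact_force: [-6.0, 2.2, 19.4]
opening: -0.001
time: 13.3
eef_pos: [0.4986, -0.1428, 0.2073]
tcp_rot: [0.984, 0.18, -0.001, -0.001]
contact_force: [0.1, 0.6, -0.2]
opening: 0.005
time: 13.8
eef_pos: [0.4993, -0.1431, 0.2082]
tcp_rot: [0.984, 0.18, -0.0, -0.0]
contact_force: [-0.3, 0.5, -0.1]
opening: 0.002
side knob_top 0.78 [291.0, 206.3]
side knob_top 0.73 [427.1, 364.5]
side knob_top 0.69 [336.6, 270.5]
side knob_top 0.54 [300.7, 164.1]
scene pin 0.55 [286.8, 273.1]
scene knob_top 0.78 [313.7, 234.1]
scene knob_top 0.63 [172.0, 269.1]
```

View pics/c7.png

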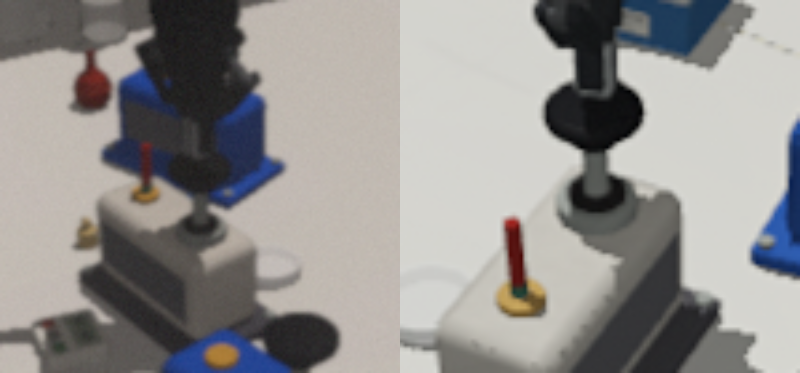

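The pin looks unchanged from after stroke 4, so it may already be fully out. I'll measure its height in a zoom.

```bash
python3 - <<'E'
from h import *
r=snap('scene','scene8.png'); s=snap('side','side8.png')
def proj(r,p):
    M=np.linalg.inv(np.array(r['cam_to_world'])); c=(M@np.append(p,1))[:3]; f=240/np.tan(np.radians(r['vfov'])/2)
    return np.array([r['cx']-f*c[0]/c[2], r['cy']+f*c[1]/c[2]])
b=atz(r,(292.4,289.4),.110); print('collar',b)
for z in (.110,.118,.125,.134,.143,.152,.161): print(z,proj(r,[b[0],b[1],z]).round(1),proj(s,[b[0],b[1],z]).round(1))
for n,im,c,e in (('scene',r,292,280),('side',s,275,210)):
    col=im['color'][e-25:e+25,c-18:c+18].astype(int)
    red=(col[...,0]>1.8*col[...,1])&(col[...,0]>1.8*col[...,2])&(col[...,0]>60); grn=(col[...,1]>1.25*col[...,0])
    for nm,m in(('red',red),('grn',grn)):
        y,x=np.nonzero(m); print(n,nm,len(y),(y.min()+e-25,y.max()+e-25,x.min()+c-18,x.max()+c-18) if len(y) else '')
a=cv2.resize(r['color'][255:305,272:312],(480,600),interpolation=0);d=cv2.resize(s['color'][190:230,259:285],(320,600),interpolation=0)
cv2.imwrite('pics/z8.png',np.hstack([a,d])[:,:,::-1])
E
```

```text
collar [ 0.48472334 -0.05100285  0.11      ]
0.11 [292.4 289.4] [272.8 220.5]
0.118 [292.2 286.5] [272.7 217.9]
0.125 [292.  283.9] [272.5 215.6]
0.134 [291.8 280.5] [272.4 212.5]
0.143 [291.6 277.2] [272.2 209.5]
0.152 [291.3 273.7] [272.1 206.4]
0.161 [291.1 270.3] [271.9 203.3]
scene red 62 (np.int64(269), np.int64(286), np.int64(288), np.int64(292))
scene grn 9 (np.int64(287), np.int64(289), np.int64(290), np.int64(293))
side red 39 (np.int64(185), np.int64(217), np.int64(257), np.int64(276))
side grn 72 (np.int64(185), np.int64(215), np.int64(260), np.int64(285))
```

View pics/z8.png

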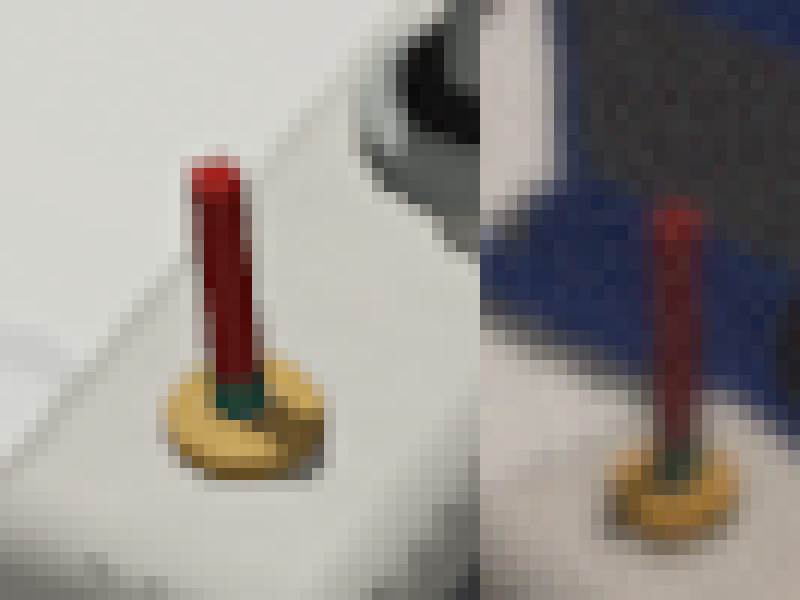

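The pin top sits at row 270, where a pin top at 161 mm projects to 270.3 (273.7 at 152 mm). The green band spans about 3 px, which is 8 mm. So stroke 4 finished it and stroke 5 correctly did nothing. Now I'll back off upward and check once more.

```bash
python3 -m crank '[[1,0,0,-3,0,0,0],[1,0,0,-3,0,0,0],[1,0,0,0,0,0,0],[1,0,0,0,0,0,0],[1,0,0,0,0,0,0]]'
python3 look.py 9
```

```text
time: 14.7
eef_pos: [0.4987, -0.1428, 0.2669]
tcp_rot: [0.984, 0.18, -0.001, -0.001]
contact_force: [-0.2, -0.2, -1.0]
opening: 0.005
side pin 0.65 [276.8, 203.5]
side knob_top 0.84 [423.2, 366.1]
side knob_top 0.76 [292.5, 206.0]
side knob_top 0.64 [336.3, 272.2]
side knob_top 0.64 [255.1, 242.1]
side knob_top 0.5 [302.4, 155.9]
scene pin 0.62 [289.9, 271.8]
scene knob_top 0.78 [312.8, 233.8]
scene knob_top 0.56 [174.4, 271.1]
```

View pics/scene9.png

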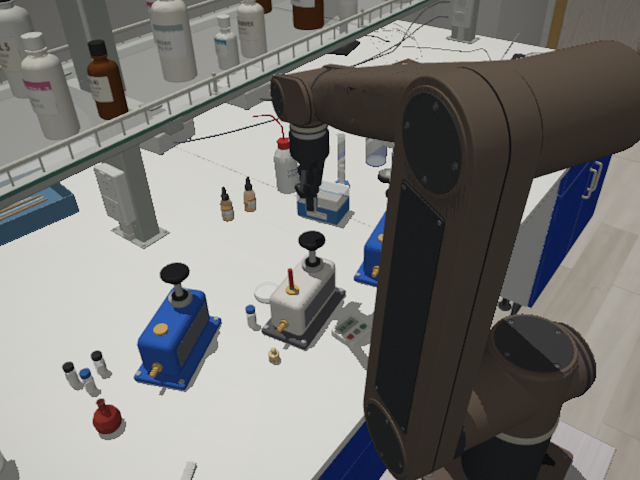

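View pics/c9.png

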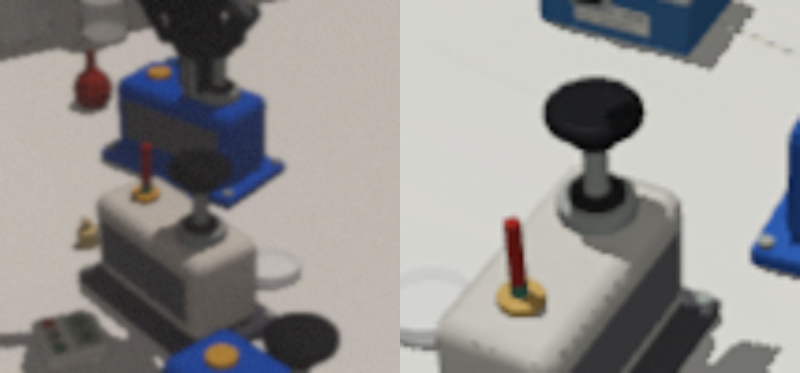

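The knob is up (312,238), the pin is fully out at (290,270) with green at its foot, and the gripper is clear. The vial, petri dish, weight and timer are where they were.

```bash
python3 -c "
from plant import *
print(sign_off())"
```

```text
the job is handed in; nothing more can be done
None
```

The white pump is charged: the red pin is fully out, its green band shows above the brass collar, and the knob is up. I handed the job in at about 15 s of the 42 s allowed.

- **Strokes:** I pressed the knob with shut fingertips for five full strokes. Each reached the solid stop at about 19–21 N, and each time I let the knob come right back up. The pin rose on strokes 1 to 4; stroke 5 changed nothing, as expected once it is out.
- **Pin height:** The pin top was at image row 270 in the scene view; a pin top at 161 mm (fully out) should appear at 270.3, and one step lower at 273.7. About 3 pixels of green show above the collar, which matches the 8 mm band, though so few pixels make it a coarse check.
- **Surroundings:** The last pictures show the gripper clear above the knob, with the weight, timer, petri dish and vial unmoved by eye.
- **Disagreements:** The networks gave some false hits, for example "pin" on the timer and on the brass weight, which I discarded against the pictures.

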